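Load a blank flat-side-up through the stamping station's spring flap

ROBOT

A 6-joint arm with a two-finger parallel gripper is mounted at the origin on the work surface. World frame = base frame: x ahead of the robot, y to its left, z up, the work surface at z = 0. Lengths are in m, angles in degrees, forces in N, time in s.
With the tool pointing down it reaches from about 0.375 to 0.9 m from the base axis. Payload 3.1 kg.
Tool frame: the origin (TCP) lies where the fingers leave the gripper's body, on its centre line; the fingertips stand bot.tips_ahead ahead of it and the grasp point (between the pads) lies 51 mm ahead of it (bot.tips_ahead is the distance from the TCP to the fingertips, in m); z points along the fingers, x is the direction in which the jaws open and shut, and the axes are right-handed (so a half turn about z gives the same grasp; the last joint's range is limited). The gripper opens to 87 mm and grips with 3 to 60 N. Pads are 19 mm wide; open, the fingers measure 117 mm over their backs; the gripper's body (75 mm by 190 mm) begins 51 mm behind the grasp point.
Start: joints at [53.543, 30.224, 82.088, -0, 67.689, -10.227], TCP at [0.276, 0.561, 0.292] pointing down, gripper open.
Joint ranges: [-176.69, 176.69], [-43.24, 126.21], [12.49, 139.97], [-82, 262], [0, 151.66], [-163.58, 163.58]. Speed limits (degrees/s): [159.86, 159.86, 180, 180, 180, 180].

INTERFACE

Orientations are given as a 3x3 rotation matrix whose columns are the frame's x, y, z axes.
In Python, from rig import bot, vision, nets gives the robot as it stands.
- The arm moves only by the tool play_rows, never from a script. Its argument "series" is a list of rows, each an object of numbers: "tx", "ty", "tz": the shift along the world's x, y, z as a fraction of full scale; "turn": the turn about the world's z as a fraction of full scale. A call has 1 to 10 rows; each row shifts and turns the commanded pose from where the row before left it; what a row does not reach is not made up. Full scale, the value 1, is 0.8 m for a shift and 60 degrees for a turn. A row lasts 1/10 s, in which the tool goes at most 50 mm and 8.59 degrees, less where a joint would pass 70% of its speed; a pose out of reach is approached as far as the arm can. A call with a number of a shift or a turn outside -1 to 1 is refused whole. A call with a gripper value outside its range is refused whole. "gripper" is the opening, from 0 (shut) to 1 (fully open), set as the call begins (left out, the last holds). The fingers move at their own pace and stop on an object; the grip force is fixed at half the most. Time passes only in rows, so rows that do not move let the fingers close. It gives the time, the measured TCP pose, the force and the opening at its end, in the units of the state.
- bot.read_state(): the state, without advancing time (a new reading comes with each control period).
- vision.capture(name): name is "scene" or "side" or "wrist"; returns a dict with "pixels" (420x560x3 uint8, blue, green, red), "fx", "fy", "cx", "cy" (pixels), "extrinsics" (4x4, takes a point from camera to world coordinates). Camera axes: x right, y down, z forward; pixel columns grow to the right and rows downward; lengths in m; the calibration is good to about 2 mm. The wrist camera is an equidistant fisheye: a pixel r from the principal point sees the ray r / f radians off the axis. A picture is of the moment at which its call begins. There is no depth.
- bot.hand_in(): hands the job in, once; it reports no verdict.
Trained networks look in a picture, given as the dict that the camera call returned (one of the last four; its "shot" number tells which), for a name from the list of things; names that differ only in an ending like _2 or _b are one class to them, and where a whole thing is asked for, a point or a joint stands for the part that bears it (a point fixed in the world has none). Each returns a list of dicts, best first, with "confidence" (0 to 1); they miss things now and then, are a little off and sometimes report something else, mostly with a low value. They report only what shows in the picture. A call takes as long as a camera call.
- nets.look_for(picture, query): "at" ([column, row] as shares, 0 to 1, of the picture: columns of its width, rows of its height, amid what is visible of it).
- nets.masks_of(picture, query): "region" (420x560 bool, what is visible of it) and "at" ([column, row] as shares, 0 to 1, of the picture: columns of its width, rows of its height, amid what is visible of it).
The state is a dict: "time_s": time; "joint_positions": joint angles; "qvel": joint speeds; "tau": joint torques, N m; "position": TCP position; "tcp_rot": TCP orientation; "force": force on the tool from outside, world axes, zero at the start; "moment": the same for the moment, N m; "opening": opening from 0.0 (shut) to 1.0 (fully open).
Only numpy, scipy, OpenCV 4.12 (cv2) and the standard library are available. Lean on these libraries where they do the work, as an engineer would, in place of code of your own. Each camera call takes 0.05 s, during which the arm holds its last target.

TASK

The round steel blank on the loading slide has one flat milled along its thick end. Find the flat by feel, turn the blank in its saddles until the flat faces straight up, then push the slide fully home so the blank passes under the yellow gauge bar and through the spring flap, and the flap snaps shut behind it. Leave the bottle, the stake, the tin and the hammer where they are.

Things in the scene. Friction and masses are not known exactly. Their poses are not given: they have to be found in the camera images.
- station: Loading station fixed to the bench: steel base plate 500 x 130 x 10 mm, with a green chamber under a clear roof at its +x end, 182 long, 116 wide, 130 mm tall. Origin on the bench under the blank's axis; +x is the pushing direction, along that axis, y to the left of the push, z up. The chamber's front is at x = 110 mm.
- gauge_bar (a point): Middle of the lower edge of the yellow bar over the chamber's 68 mm wide portal, 101 mm above the bench: 3 mm above the flat when that faces up. The 40 mm round does not pass: the flat must be level within about 10 degrees. Axes as the station's.
- round_mid (a point): On the axis of the dark steel blank, 85 mm above the bench: middle of its thick end, 40 mm diameter, 42 mm long, with one bright flat all along it, 13 mm from the axis, 30 mm wide (33 mm across). The flat starts facing any way but up, and no reading tells which: this point rides on the slide, with the station's axes. The blank turns about its axis stiffly (0.3 N m), and does not lift out.
- shank_mid (a point): On the blank's axis, 85 mm above the bench, 58 mm behind round_mid: where to grip its plain round shank, 26 mm diameter, bare for 18 mm either way along the axis, then carried by saddles (under 45 mm wide, reaching almost up to the axis). One piece with the thick end, so turning it turns the flat. Rides on the slide, with the station's axes.
- push_plate (a point): Middle of the top edge of the rear (-x) face of the slide's red upright push plate: 40 mm wide, 8 mm thick, rising from 22 to 125 mm above the bench, 105 mm behind shank_mid, nothing behind it. Push it towards +x; it stops 6 mm before the portal. Axes as the station's.
- slide_part (a joint): Travel of the loading slide in m along the station's +x. Starts between 0 and 0.03; fully home at its stop, 0.250. Rubs with about 2 N and stays where it is left.
- flap (a joint): Angle in rad of the chamber's flap, an aluminium plate 60 wide, 45 mm tall, hinged at its top 119 mm above the bench, just behind the gauge bar. 0 = hanging shut; the blank swings it inwards (to 1.5 at most) and a light spring (under 0.1 N m) shuts it. It lies on the blank while that passes under, and drops shut only when the slide is within a few mm of its stop.
- bottle_mid (a point): Centre of a loose grey oil bottle with a red cap, 64 mm diameter, 210 mm tall, standing beside the blank on the robot's side, 115 to 155 mm from its axis: the tool cannot lean far over it. Leave alone.
- stake_mid (a point): Centre of a loose steel stake block, 55 mm square foot, 62 mm tall, on the far side of the station, 115 to 160 mm from the blank's axis. Leave alone.
- tin_mid (a point): Centre of a loose tin of rivets, 68 mm diameter, 75 mm tall, on the far side of the station too, 115 to 160 mm from the axis; which of the two stands beside the blank and which beside the chamber varies. Leave alone.
- hammer_grip (a point): Middle of the handle of a loose hammer lying on the bench to the robot's right. Leave alone.

How it is judged:
By the outcome, as a careful person would: the job done as asked, in the order asked, and still so for the second after the job is handed in, with the robot touching nothing.
It also fails if it takes over 72 s, if anything falls off the work surface, if the arm or the gripper's body presses on something with over 40 N, if the wrist force passes 120 N, or if a joint passes its speed limit or range.

## Working session

There is one attempt and no reset: what is moved stays moved. The work goes in short steps, Python scripts to look and compute and a tool call to move; the robot and the scene stay as the last step left them, time stands still between calls to the robot, and variables do not carry over. Pictures are saved under pics/ and viewed, and the job is handed in when it is done.

Besides the shell and the picture viewer there is one more tool, called after "Emit:" in YAML: its name, and indented under it one key for each argument. play_rows: Moves the arm, as the interface text tells. Shift numbers are shares of 0.8 m and turn numbers shares of 60 degrees, none past 1 either way. Its arguments: {"type":"object","properties":{"series":{"type":"array"},"gripper":{"type":"number"}},"required":["series"]}

```bash
ls; mkdir -p pics
cat > h.py <<'E'
import numpy as np, cv2
from rig import bot, vision, nets
def cap(n,f):
    p=vision.capture(n); cv2.imwrite('pics/'+f,p['pixels']); return p
def ray(p,at):
    u=at[0]*560;v=at[1]*420
    d=np.array([(u-p['cx'])/p['fx'],(v-p['cy'])/p['fy'],1.]);E=np.array(p['extrinsics'])
    d=E[:3,:3]@d; return E[:3,3],d/np.linalg.norm(d)
def tri(rs):
    A=np.zeros((3,3));b=np.zeros(3)
    for o,d in rs:
        M=np.eye(3)-np.outer(d,d);A+=M;b+=M@o
    return np.linalg.solve(A,b)
def onz(r,z):
    o,d=r; return o+d*(z-o[2])/d[2]
def proj(p,X):
    E=np.linalg.inv(np.array(p['extrinsics']));c=E[:3,:3]@np.array(X)+E[:3,3]
    return np.array([p['cx']+p['fx']*c[0]/c[2],p['cy']+p['fy']*c[1]/c[2]])
E
python3 - <<'E'
from h import *
np.set_printoptions(precision=4,suppress=True)
s=bot.read_state();print(s, bot.tips_ahead)
a=cap('scene','s0.png');b=cap('side','d0.png')
for p in(a,b): print(p['fx'],p['cx'],p['cy'],np.array(p['extrinsics']))
for q,z in dict(gauge_bar=.101,round_mid=.085,shank_mid=.085,push_plate=.125,bottle_mid=.105,stake_mid=.031,tin_mid=.037,hammer_grip=.015,station=0).items():
    for n,p in(('scene',a),('side',b)):
        for r in nets.look_for(p,q)[:2]:
            print(q,n,round(r['confidence'],2),np.array(r['at'])*[560,420],onz(ray(p,r['at']),z))
E
```

```text
pics
{'time_s': 0.0, 'joint_positions': array([ 53.544 ,  30.2797,  82.1546,  -0.0013,  67.6881, -10.2277]), 'qvel': array([ 0.0456,  0.0497, -0.0584,  0.1442, -0.0321,  0.0903]), 'tau': array([  0.0011, -44.0042, -17.6594,   0.0633,   0.0584,  -0.0002]), 'position': array([0.2759, 0.5602, 0.2913]), 'tcp_rot': array([[ 0.4419,  0.897 , -0.0013],
       [ 0.897 , -0.4419, -0.0017],
       [-0.0021, -0.0004, -1.    ]]), 'force': array([-0.0093,  0.0103, -0.7089]), 'moment': array([0.0029, 0.0327, 0.0186]), 'opening': 0.9976676310068517} 0.0697
387.31694621554544 283.3996455870282 213.0100700472965 [[-0.6196  0.4156 -0.6658  1.16  ]
 [ 0.7847  0.3475 -0.5134  0.3841]
 [ 0.018  -0.8405 -0.5414  0.575 ]
 [ 0.      0.      0.      1.    ]]
431.880330258964 282.2977450736124 211.3706483320774 [[ 0.947  -0.2498  0.2021  0.3639]
 [-0.3209 -0.7049  0.6325 -0.7712]
 [-0.0155 -0.6638 -0.7477  0.9628]
 [ 0.      0.      0.      1.    ]]
gauge_bar scene 0.6 [362.824 252.42 ] [0.5892 0.1429 0.101 ]
gauge_bar side 0.67 [261.8   206.388] [ 0.5504 -0.0066  0.101 ]
round_mid scene 0.87 [276.192 248.682
[... 345 characters left out ...]
5 ]
bottle_mid scene 0.83 [289.072 197.4  ] [ 0.5192 -0.0939  0.105 ]
bottle_mid side 0.95 [254.016 248.094] [ 0.4908 -0.1372  0.105 ]
bottle_mid side 0.75 [340.984 207.48 ] [ 0.7479 -0.0847  0.105 ]
stake_mid scene 0.97 [356.272 311.682] [0.6708 0.1836 0.031 ]
stake_mid side 0.65 [277.984 171.78 ] [0.6563 0.1791 0.031 ]
stake_mid side 0.37 [292.208 229.194] [ 0.6204 -0.0549  0.031 ]
tin_mid side 0.87 [340.928 206.682] [ 0.7795 -0.0274  0.037 ]
hammer_grip scene 0.91 [205.688 182.28 ] [ 0.4875 -0.4335  0.015 ]
hammer_grip side 0.62 [283.472 375.396] [ 0.468  -0.4262  0.015 ]
station scene 0.55 [362.88  254.982] [0.4761 0.0963 0.    ]
station side 0.85 [262.584 207.018] [0.5737 0.0797 0.    ]
```

View pics/s0.png

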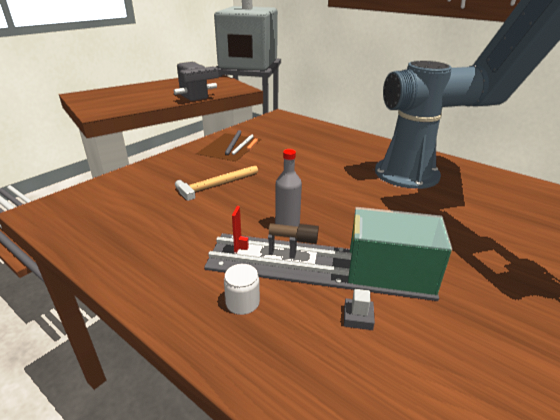

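View pics/d0.png

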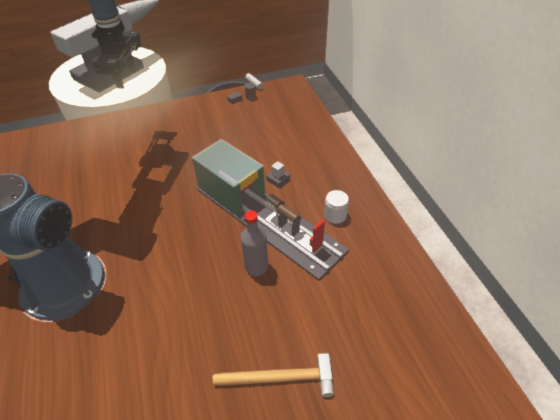

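Run:
```python
import cv2
for f,(x,y,w,h) in {'s0':(190,170,240,180),'d0':(200,130,200,150)}.items():
    i=cv2.imread(f'pics/{f}.png')[y:y+h,x:x+w]
    cv2.imwrite(f'pics/{f}z.png',cv2.resize(i,(800,600) ,interpolation=cv2.INTER_CUBIC))
```

```text
(no output)
```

View pics/s0z.png

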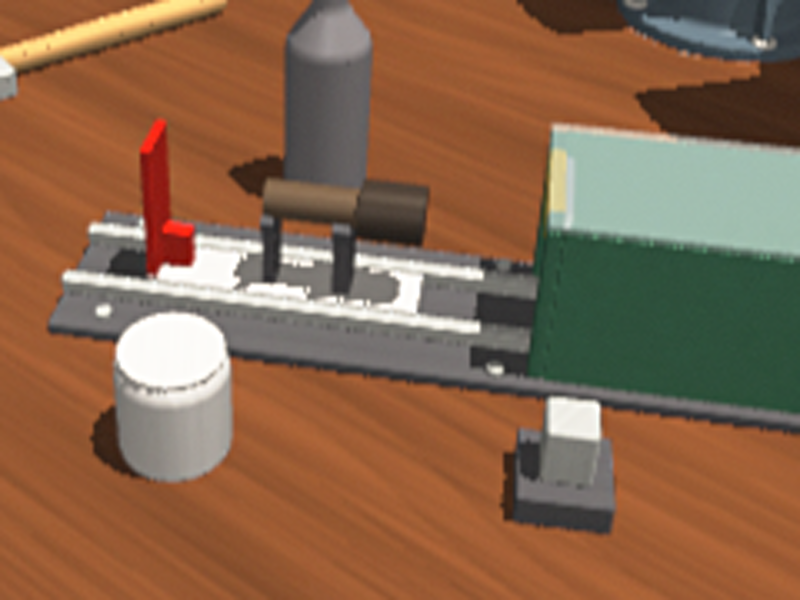

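View pics/d0z.png

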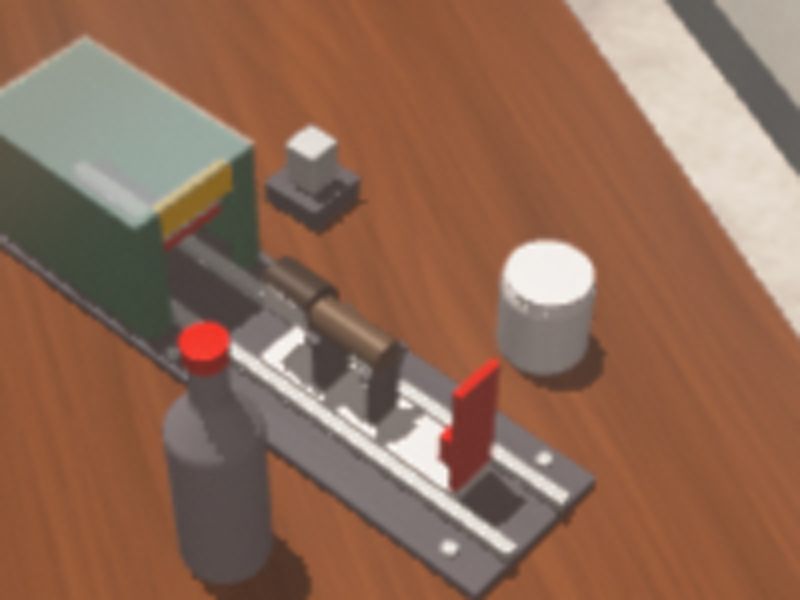

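The scene view shows the station pointing toward the chamber at zoomed (550,230), with the bottle on the robot's side, the tin beside the blank and the stake beside the chamber. I'll fit the station pose from its corners.

```bash
cat > fit.py <<'E'
from h import *
from scipy.optimize import least_squares
np.set_printoptions(precision=4,suppress=True)
a=vision.capture('scene');b=vision.capture('side')
S=lambda x,y:(190+x*.3,170+y*.3)
D=lambda x,y:(200+x*.25,130+y*.25)
# station coords ; pixel
obs=[(a,(.110,.058,.13),S(553,125)),(a,(.110,-.058,.13),S(541,232)),
(a,('r',-.065,.01),S(50,328)),(a,('r',.065,.01),S(108,213)),
(b,(.110,-.058,.13),D(252,150)),(b,(.110,.058,.13),D(155,217)),(b,(.292,-.058,.13),D(87,38)),
(b,('r',-.065,.01),D(592,482)),(b,('r',.065,.01),D(477,596)),
(a,('p',-.02,.125),S(144,155)),(a,('p',.02,.125),S(157,120)),
(b,('p',-.02,.125),D(498,360)),(b,('p',.02,.125),D(453,402))]
def W(v,P):
    x,y,t,r,pp=v
    X={'r':r,'p':pp}.get(P[0],P[0]) if isinstance(P[0],str) else P[0]
    return np.array([x+np.cos(t)*X-np.sin(t)*P[1],y+np.sin(t)*X+np.cos(t)*P[1],P[2]])
f=lambda v:np.concatenate([proj(p,W(v,P))-q for p,P,q in obs])
r=least_squares(f,[.6,0,2.1,-.208,-.15],loss='soft_l1')
print(r.x,np.degrees(r.x[2]));print(f(r.x).reshape(-1,2))
s=r.x[4]+.154;print('slide',s)
for n,X,z in(('plate',r.x[4],.125),('shank',r.x[4]+.105,.085),('round',r.x[4]+.163,.085),('gauge',.11,.101)):
    w=W(r.x,(X,0,z));print(n,w,proj(a,w),proj(b,w))
o=r.x[:2];t=r.x[2]
def st(w): d=w[:2]-o; return np.array([np.cos(t)*d[0]+np.sin(t)*d[1],-np.sin(t)*d[0]+np.cos(t)*d[1]])
for q,h in(('bottle_mid',.1),('tin_mid',.0375),('stake_mid',.031)):
    for p in(a,b):
        for m in nets.masks_of(p,q)[:1]:
            w=onz(ray(p,m['at']),h);print(q,m['confidence'],w,'station',st(w))
E
python3 fit.py
```

```text
[ 0.5975 -0.0029  2.0568 -0.2021 -0.1445] 117.84391955009518
[[-1.3236 -0.2041]
 [ 0.531  -1.3124]
 [-1.3002 -1.7672]
 [-0.2791 -1.0068]
 [ 0.9909 -3.2671]
 [-4.8122  1.1505]
 [ 0.1512 -2.4336]
 [ 0.3796 -2.9046]
 [-1.6733 -1.8562]
 [-1.2165 -1.4847]
 [ 0.1692 -0.6731]
 [-0.4814 -1.3967]
 [ 0.5324 -2.9943]]
slide 0.00945015541336855
plate [ 0.6651 -0.1307  0.125 ] [234.6786 210.0753] [318.9449 223.0159]
shank [ 0.616  -0.0379  0.085 ] [282.1033 230.9742] [288.5965 212.407 ]
round [0.5889 0.0134 0.085 ] [308.5167 234.1921] [273.2745 201.7907]
gauge [0.5462 0.0944 0.101 ] [352.1514 233.2857] [250.0474 181.9918]
bottle_mid 0.77 [ 0.5    -0.1075  0.1   ] station [-0.0469  0.1351]
bottle_mid 0.69 [ 0.4938 -0.1352  0.1   ] station [-0.0686  0.1536]
tin_mid 0.87 [ 0.7804 -0.02    0.0375] station [-0.1005 -0.1537]
stake_mid 0.63 [0.6753 0.1836 0.031 ] station [ 0.1287 -0.1558]
stake_mid 0.9 [0.6503 0.1687 0.031 ] station [ 0.1271 -0.1268]
```

Emit:
play_rows:
  series:
    - {"tx": 0.026,"ty": -0.0456,"tz": 0.005,"turn": -0.04}
    - {"tx": 0.026,"ty": -0.0456,"tz": 0.005,"turn": -0.04}
    - {"tx": 0.026,"ty": -0.0456,"tz": 0.005,"turn": -0.04}
    - {"tx": 0.026,"ty": -0.0456,"tz": 0.005,"turn": -0.04}
    - {"tx": 0.026,"ty": -0.0456,"turn": -0.04}
    - {"tx": 0.026,"ty": -0.0456,"turn": -0.04}
    - {"tx": 0.026,"ty": -0.0456,"turn": -0.04}
    - {"tx": 0.026,"ty": -0.0456,"turn": -0.04}
    - {"tx": 0.026,"ty": -0.0456,"turn": -0.04}
    - {"tx": 0.026,"ty": -0.0456,"turn": -0.04}
  gripper: 1

```text
invalid input
```

Emit:
play_rows:
  series:
    - {"tx": 0.026,"ty": -0.0456,"turn": -0.04}
    - {"tx": 0.026,"ty": -0.0456,"turn": -0.04}
    - {"tx": 0.026,"ty": -0.0456,"turn": -0.04}
    - {"tx": 0.026,"ty": -0.0456,"turn": -0.04}
    - {"tx": 0.026,"ty": -0.0456,"turn": -0.04}
    - {}
    - {}

```text
invalid input
```

Run:
```python
from h import *
np.set_printoptions(precision=4,suppress=True)
s=bot.read_state();print(s['position'],s['tcp_rot'],s['force'])
c=cap('wrist','w1.png');print(c['fx'],c['cx'],c['cy'],np.array(c['extrinsics']))
cap('scene','s1.png')
```

```text
[0.2762 0.5606 0.2922] [[ 0.442  0.897  0.   ]
 [ 0.897 -0.442  0.   ]
 [ 0.    -0.    -1.   ]] [ 0.351  -0.5787 -0.3902]
325.19226210127806 275.9060573902926 209.28451484600689 [[ 0.442   0.8585  0.2599  0.2062]
 [ 0.897  -0.4233 -0.1272  0.5959]
 [ 0.0008  0.2894 -0.9572  0.3848]
 [ 0.      0.      0.      1.    ]]
```

View pics/w1.png

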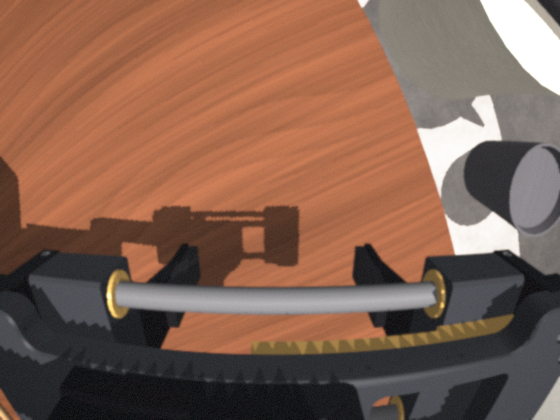

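View pics/s1.png

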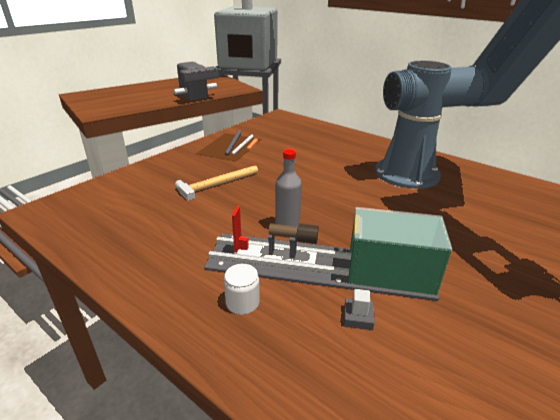

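The wrist view only shows bench and the gripper (pads at about (185,265) and (370,265)). The rows were refused, probably because every field is required.

Emit:
play_rows:
  series:
    - {"tx": 0.026,"ty": -0.0456,"tz": 0.005,"turn": -0.04}
    - {"tx": 0.026,"ty": -0.0456,"tz": 0.005,"turn": -0.04}
    - {"tx": 0.026,"ty": -0.0456,"tz": 0.005,"turn": -0.04}
    - {"tx": 0.026,"ty": -0.0456,"tz": 0.005,"turn": -0.04}
    - {"tx": 0.026,"ty": -0.0456,"tz": 0,"turn": -0.04}
    - {"tx": 0.026,"ty": -0.0456,"tz": 0,"turn": -0.04}
    - {"tx": 0.026,"ty": -0.0456,"tz": 0,"turn": -0.04}
    - {"tx": 0.026,"ty": -0.0456,"tz": 0,"turn": -0.04}
    - {"tx": 0.026,"ty": -0.0456,"tz": 0,"turn": -0.04}
    - {"tx": 0.026,"ty": -0.0456,"tz": 0,"turn": -0.04}
  gripper: 1

```text
time_s: 2.5
position: [0.4849, 0.1943, 0.3085]
tcp_rot: [[0.77, 0.638, 0.001], [0.638, -0.77, 0.0], [0.001, 0.0, -1.0]]
force: [0.5, 1.1, 0.7]
opening: 1.002
```

Emit:
play_rows:
  series:
    - {"tx": 0.026,"ty": -0.0456,"tz": 0,"turn": -0.04}
    - {"tx": 0.026,"ty": -0.0456,"tz": 0,"turn": -0.04}
    - {"tx": 0.026,"ty": -0.0456,"tz": 0,"turn": -0.04}
    - {"tx": 0.026,"ty": -0.0456,"tz": 0,"turn": -0.04}
    - {"tx": 0.026,"ty": -0.0456,"tz": 0,"turn": -0.04}
    - {"tx": 0,"ty": 0,"tz": 0,"turn": 0}

```text
time_s: 3.1
position: [0.5914, 0.0085, 0.3084]
tcp_rot: [[0.887, 0.461, 0.004], [0.461, -0.887, -0.003], [0.002, 0.004, -1.0]]
force: [0.4, 0.5, 0.4]
opening: 1.0
```

Run:
```python
from h import *
np.set_printoptions(precision=4,suppress=True)
s=bot.read_state();print(s['position'],s['tcp_rot'],s['force'])
c=cap('wrist','w2.png');print(c['fx'],c['cx'],c['cy'],np.array(c['extrinsics']))
cap('scene','s2.png')
```

```text
[0.5914 0.0085 0.3084] [[ 0.8875  0.4608  0.0041]
 [ 0.4608 -0.8875 -0.0025]
 [ 0.0025  0.0041 -1.    ]] [0.3956 0.4997 0.4141]
325.19226210127806 275.9060573902926 209.28451484600689 [[ 0.8875  0.4398  0.1375  0.5558]
 [ 0.4608 -0.849  -0.2586  0.0795]
 [ 0.003   0.2929 -0.9562  0.4007]
 [ 0.      0.      0.      1.    ]]
```

View pics/w2.png

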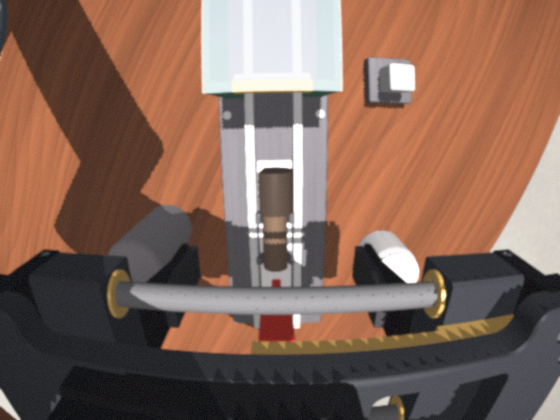

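View pics/s2.png

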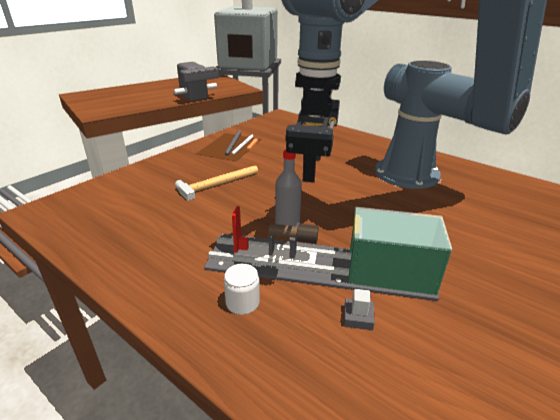

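The wrist view shows the station squarely: chamber roof front corners at about (203,92) and (342,92), the thick end at about (276,190), the shank at (275,235), and the push plate at (277,320). Bottle is left, tin right. I'll refine the pose from this.

Run:
```python
import cv2
i=cv2.imread('pics/w2.png')[80:280,190:360]
cv2.imwrite('pics/w2z.png',cv2.resize(i,(680,800) ,interpolation=cv2.INTER_CUBIC)[:600])
cv2.imwrite('pics/w2y.png',cv2.resize(cv2.imread('pics/w2.png')[150:290,220:340],(686,800) ,interpolation=cv2.INTER_CUBIC)[:600])
```

```text
(no output)
```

View pics/w2z.png

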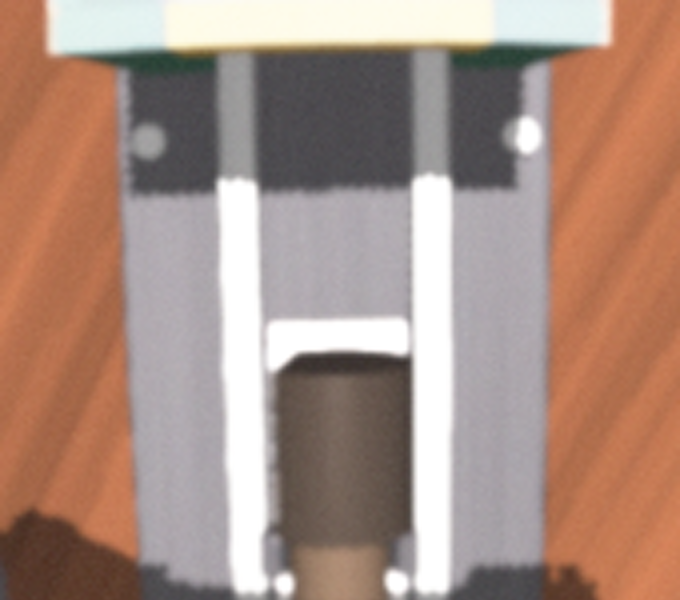

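View pics/w2y.png

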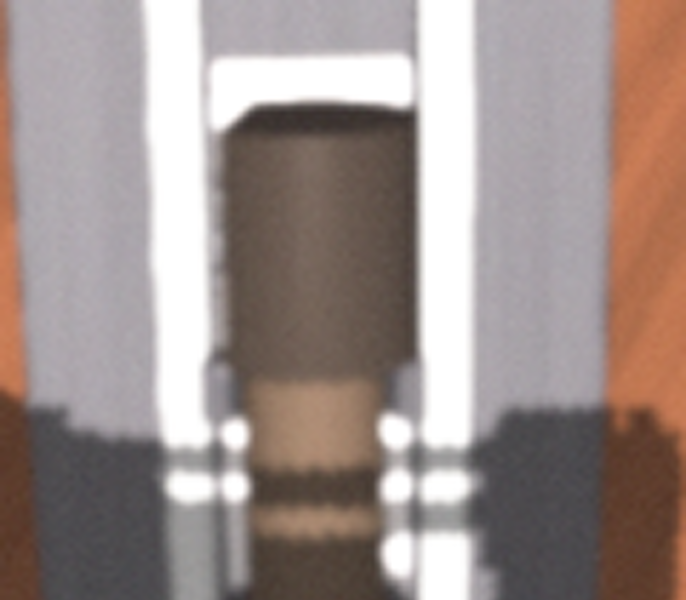

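```bash
cat >> h.py <<'E'
def wproj(p,X):
    E=np.linalg.inv(np.array(p['extrinsics']));c=E[:3,:3]@np.array(X)+E[:3,3]
    n=np.hypot(c[0],c[1]);r=p['fx']*np.arctan2(n,c[2]); return np.array([p['cx'],p['cy']])+r*c[:2]/n
E
python3 - <<'E'
from h import *
from scipy.optimize import least_squares
np.set_printoptions(precision=4,suppress=True)
c=dict(fx=325.192,cx=275.906,cy=209.2845,extrinsics=np.array([[ 0.8875,0.4398,0.1375,0.5558],[0.4608,-0.849,-0.2586,0.0795],[0.003,0.2929,-0.9562,0.4007],[0,0,0,1]]))
Z=lambda x,y:(190+x/4,80+y/4)
Y=lambda x,y:(220+x*120/686,150+y*140/800)
obs=[((.110,.058,.13),Z(48,53)),((.110,-.058,.13),Z(612,43)),((.0,'+',.01),Z(137,500)),((.0,'-',.01),Z(546,500)),
((.07,'+',.01),Z(124,150)),((.07,'-',.01),Z(552,150)),
(('r',.02,.085),Y(224,250)),(('r',-.02,.085),Y(415,250)),(('f',0,.105),Y(320,128)),(('b',0,.105),Y(318,380))]
def W(v,P):
    x,y,t,s=v[:4]
    X={'r':.009+s,'f':.030+s,'b':-.012+s}.get(P[0],P[0]) ;Yy={'+':.065,'-':-.065}.get(P[1],P[1])
    return np.array([x+np.cos(t)*X-np.sin(t)*Yy,y+np.sin(t)*X+np.cos(t)*Yy,P[2]])
def f(v):
    o=[]
    for P,q in obs:
        d=wproj(c,W(v,P))-q
        if P[1] in('+','-') or P[0]=='r': d[1]=0
        if P[0] in('f','b'): d[0]=0
        o.append(d)
    return np.concatenate(o)
r=least_squares(f,[.6,0,2.06,.01]);v=r.x
print(v,np.degrees(v[2]));print(f(v).reshape(-1,2))
for n,P in(('plate',(-.154+v[3],0,.125)),('shank',(-.049+v[3],0,.085)),('round',('r',0,.085))): print(n,W(v,P))
E
```

```text
[ 0.5986 -0.0012  2.0727  0.0059] 118.7542426721322
[[ 0.9054  0.4834]
 [-0.1011 -0.4361]
 [-0.875   0.    ]
 [ 1.3883  0.    ]
 [-0.7592  0.    ]
 [ 0.3318  0.    ]
 [-3.7719  0.    ]
 [ 2.8277  0.    ]
 [ 0.      0.478 ]
 [ 0.     -0.3856]]
plate [ 0.6698 -0.131   0.125 ]
shank [ 0.6193 -0.039   0.085 ]
round [0.5914 0.0119 0.085 ]
```

Run:
```python
from h import *
np.set_printoptions(precision=4,suppress=True)
o=np.array([.5986,-.0012]);t=2.0727
def st(w): d=w[:2]-o; return np.array([np.cos(t)*d[0]+np.sin(t)*d[1],-np.sin(t)*d[0]+np.cos(t)*d[1]])
a=vision.capture('scene');b=vision.capture('side')
# cap top centre pixel: scene (289,153) side (251,215)
w=tri([ray(a,(289/560,154/420)),ray(b,(251/560,215/420))]);print(w,st(w))
cv2.imwrite('pics/d2.png',b['pixels'])
# bottle base: scene centre (288,~228)
```

```text
[ 0.4964 -0.115   0.2035] [-0.0506  0.1443]
```

View pics/d2.png

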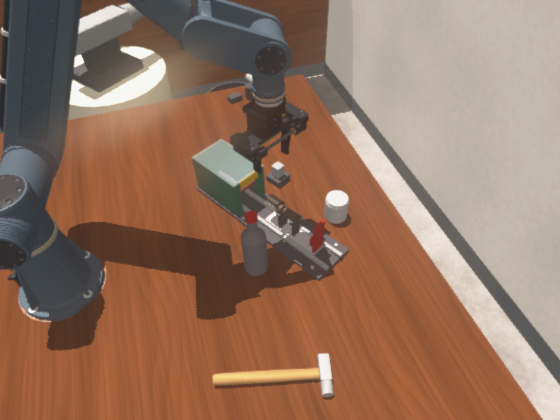

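Emit:
play_rows:
  series:
    - {"tx": 0,"ty": 0.0043,"tz": -0.02,"turn": 0.02}
    - {"tx": 0,"ty": 0,"tz": -0.04,"turn": 0}
    - {"tx": 0,"ty": 0,"tz": -0.04,"turn": 0}
    - {"tx": 0,"ty": 0,"tz": -0.04,"turn": 0}
    - {"tx": 0,"ty": 0,"tz": -0.04,"turn": 0}
    - {"tx": 0,"ty": 0,"tz": -0.03,"turn": 0}
    - {"tx": 0,"ty": 0,"tz": 0,"turn": 0}

```text
time_s: 4.0
position: [0.5852, 0.0188, 0.1373]
tcp_rot: [[0.874, 0.486, -0.008], [0.486, -0.874, 0.001], [-0.006, -0.005, -1.0]]
force: [-0.1, 1.3, -0.1]
opening: 1.001
```

Run:
```python
from h import *
cap('wrist','w3.png');cap('scene','s3.png')
i=cv2.imread('pics/s3.png')[150:300,230:430];cv2.imwrite('pics/s3z.png',cv2.resize(i,(800,600),interpolation=cv2.INTER_CUBIC))
```

```text
(no output)
```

View pics/w3.png

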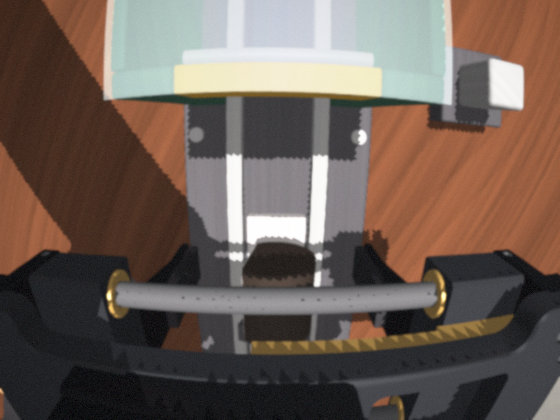

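View pics/s3z.png

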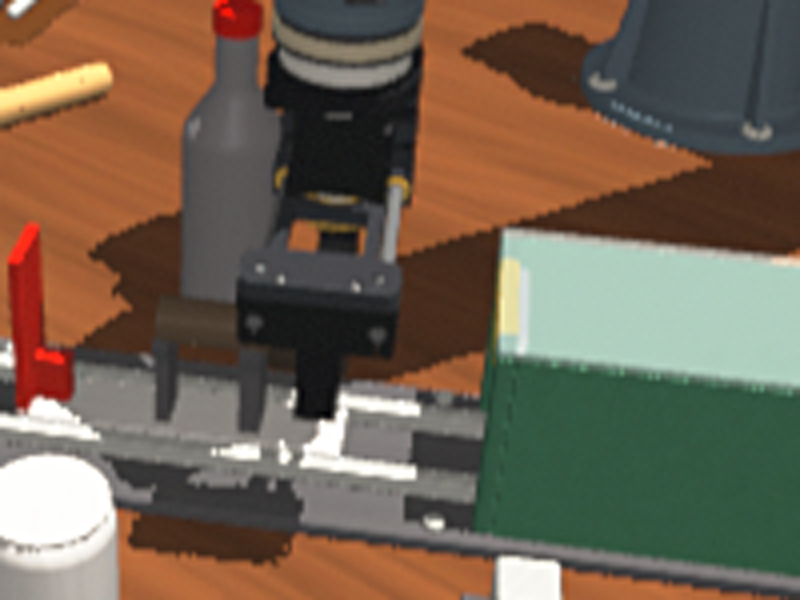

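Run:
```python
import cv2
i=cv2.imread('pics/w3.png')[225:290,230:330];i=cv2.convertScaleAbs(i,alpha=2.0,beta=10);cv2.imwrite('pics/w3z.png',cv2.resize(i,(800,520),interpolation=cv2.INTER_CUBIC))
```

```text
(no output)
```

View pics/w3z.png

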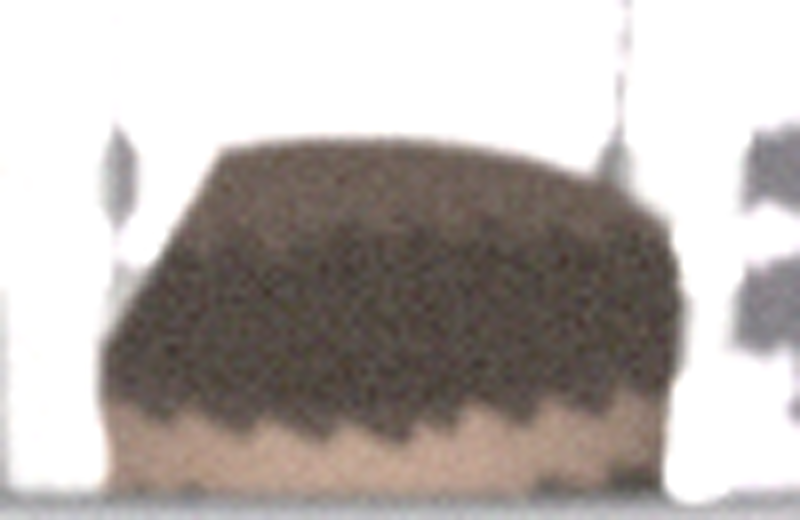

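Emit:
play_rows:
  series:
    - {"tx": 0,"ty": 0,"tz": 0,"turn": 0}
    - {"tx": 0,"ty": 0,"tz": 0,"turn": 0}
    - {"tx": 0,"ty": 0,"tz": 0,"turn": 0}
    - {"tx": 0,"ty": 0,"tz": 0,"turn": 0}
  gripper: 0.55

```text
time_s: 4.5
position: [0.5886, 0.0168, 0.1411]
tcp_rot: [[0.875, 0.484, 0.002], [0.484, -0.875, -0.0], [0.001, 0.001, -1.0]]
force: [-0.3, 0.0, 0.5]
opening: 0.724
```

The enlarged view of the thick end shows its end face with a straight cut at lower left, from (105,345) to (222,150). That suggests the flat faces about +y and roughly 15° below horizontal. I'll confirm it by feel.

Emit:
play_rows:
  series:
    - {"tx": 0,"ty": 0,"tz": 0,"turn": 0}
    - {"tx": 0,"ty": 0,"tz": 0,"turn": 0}
    - {"tx": 0,"ty": 0,"tz": 0,"turn": 0}
    - {"tx": 0,"ty": 0,"tz": 0,"turn": 0}
    - {"tx": 0,"ty": 0,"tz": 0,"turn": 0}
  gripper: 0.3

```text
time_s: 5.0
position: [0.5883, 0.0169, 0.1402]
tcp_rot: [[0.875, 0.484, 0.0], [0.484, -0.875, 0.0], [0.001, -0.0, -1.0]]
force: [0.5, 0.7, -0.5]
opening: 0.386
```

Run:
```python
from h import *
s=bot.read_state();print(s['time_s'],s['position'],s['force'],s['moment'],s['opening']*87)
cap('wrist','w4.png')
i=cv2.imread('pics/w4.png')[225:290,230:330];i=cv2.convertScaleAbs(i,alpha=2.0,beta=10);cv2.imwrite('pics/w4z.png',cv2.resize(i,(800,520),interpolation=cv2.INTER_CUBIC))
```

```text
5.0 [0.58834743 0.0169434  0.14020644] [ 0.4580826   0.71363141 -0.53365494] [ 0.11751433 -0.20400867 -0.04133656] 33.60892960660503
```

View pics/w4z.png

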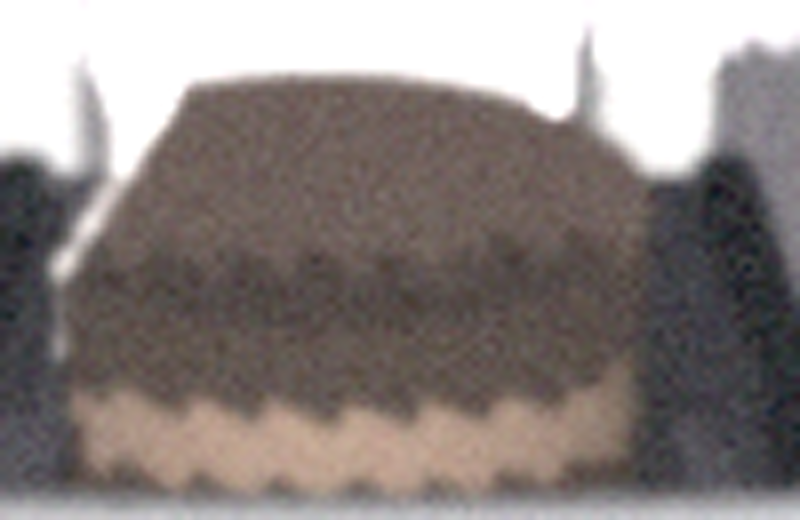

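Emit:
play_rows:
  series:
    - {"tx": 0,"ty": 0,"tz": 0,"turn": 0}
    - {"tx": 0,"ty": 0,"tz": 0,"turn": 0}
    - {"tx": 0,"ty": 0,"tz": 0,"turn": 0}
    - {"tx": 0,"ty": 0,"tz": 0,"turn": 0}
    - {"tx": 0,"ty": 0,"tz": 0,"turn": 0}
  gripper: 0.2

```text
time_s: 5.55
position: [0.5883, 0.0169, 0.1402]
tcp_rot: [[0.875, 0.484, 0.0], [0.484, -0.875, 0.0], [0.0, 0.0, -1.0]]
force: [1.3, 1.1, -1.6]
opening: 0.389
```

Run:
```python
from h import *
s=bot.read_state();print(s['time_s'],s['position'],s['force'],s['moment'],s['opening']*87)
cap('wrist','w5.png')
i=cv2.imread('pics/w5.png')[225:290,230:330];i=cv2.convertScaleAbs(i,alpha=2.0,beta=10);cv2.imwrite('pics/w5z.png',cv2.resize(i,(800,520),interpolation=cv2.INTER_CUBIC))
```

```text
5.55 [0.58833333 0.01693285 0.14021423] [ 1.25517528  1.10525632 -1.64495563] [ 0.16587344 -0.40023243 -0.08346893] 33.85414441984695
```

View pics/w5z.png

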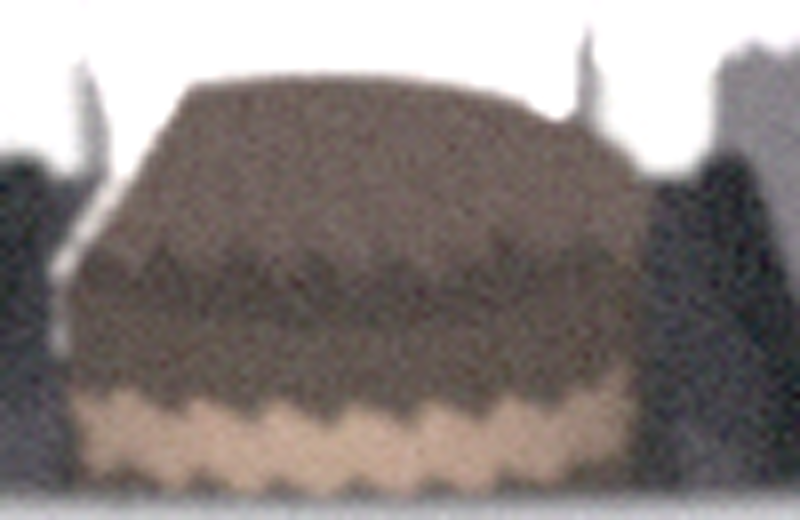

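By feel the thick end measures 33.9 mm across, against 40 mm for the round, so the flat is sideways. With the picture that puts it on the +y side. Next I release, close the fingers, and roll the top toward −y by pressing down.

Emit:
play_rows:
  series:
    - {"tx": 0,"ty": 0,"tz": 0,"turn": 0}
    - {"tx": 0,"ty": 0,"tz": 0,"turn": 0}
    - {"tx": 0,"ty": 0,"tz": 0,"turn": 0}
    - {"tx": 0,"ty": 0,"tz": 0.03,"turn": 0}
    - {"tx": 0,"ty": 0,"tz": 0.03,"turn": 0}
    - {"tx": 0,"ty": 0,"tz": 0,"turn": 0}
  gripper: 0.65

```text
time_s: 6.2
position: [0.5899, 0.0166, 0.1912]
tcp_rot: [[0.875, 0.485, 0.006], [0.485, -0.875, -0.001], [0.005, 0.004, -1.0]]
force: [1.0, 0.5, -0.1]
opening: 0.646
```

Emit:
play_rows:
  series:
    - {"tx": -0.006,"ty": -0.007,"tz": 0,"turn": 0}
    - {"tx": -0.006,"ty": -0.007,"tz": 0,"turn": 0}
    - {"tx": 0,"ty": 0,"tz": 0,"turn": 0}
    - {"tx": 0,"ty": 0,"tz": 0,"turn": 0}
    - {"tx": 0,"ty": 0,"tz": 0,"turn": 0}
    - {"tx": 0,"ty": 0,"tz": 0,"turn": 0}
    - {"tx": 0,"ty": 0,"tz": 0,"turn": 0}
    - {"tx": 0,"ty": 0,"tz": 0,"turn": 0}
    - {"tx": 0,"ty": 0,"tz": 0,"turn": 0}
    - {"tx": 0,"ty": 0,"tz": 0,"turn": 0}
  gripper: 0

```text
time_s: 7.2
position: [0.5786, 0.0058, 0.1883]
tcp_rot: [[0.875, 0.484, 0.0], [0.484, -0.875, -0.0], [0.0, 0.0, -1.0]]
force: [0.4, -1.2, -0.1]
opening: 0.009
```

Run:
```python
from h import *
s=bot.read_state();print(s['time_s'],s['position'],s['force'],s['moment'],s['opening']*87)
cap('wrist','w6.png')
```

```text
7.2 [0.57863117 0.00575589 0.18828038] [ 0.4398291  -1.17396638 -0.14880993] [-0.00629354 -0.01030178 -0.0128637 ] 0.8074936890068434
```

View pics/w6.png

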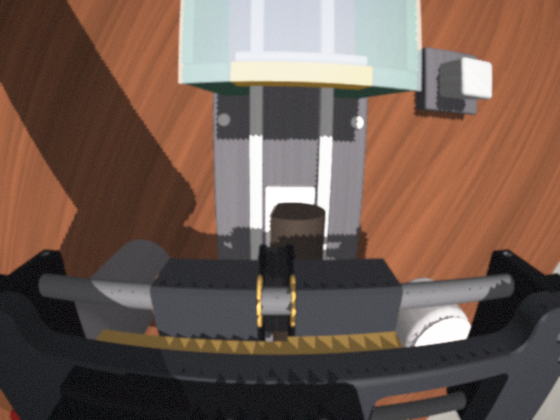

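The fingers, now shut, sit at columns 258–295, beside the thick end at 272–325. The block is about 19 mm wide, so I'll bring it closer to centre and lower it gently.

Emit:
play_rows:
  series:
    - {"tx": 0.004,"ty": 0.002,"tz": -0.01,"turn": 0}
    - {"tx": 0,"ty": 0,"tz": -0.006,"turn": 0}
    - {"tx": 0,"ty": 0,"tz": -0.002,"turn": 0}
    - {"tx": 0,"ty": 0,"tz": 0,"turn": 0}

```text
time_s: 7.65
position: [0.5822, 0.0073, 0.1748]
tcp_rot: [[0.875, 0.484, 0.001], [0.484, -0.875, -0.0], [0.001, 0.001, -1.0]]
force: [-2.1, 0.0, 8.8]
opening: 0.004
```

Emit:
play_rows:
  series:
    - {"tx": 0,"ty": 0,"tz": -0.002,"turn": 0}
    - {"tx": 0,"ty": 0,"tz": 0,"turn": 0}

```text
time_s: 7.85
position: [0.5824, 0.0071, 0.1746]
tcp_rot: [[0.875, 0.485, 0.002], [0.485, -0.875, -0.001], [0.001, 0.002, -1.0]]
force: [-3.7, -0.5, 16.4]
opening: 0.007
```

Emit:
play_rows:
  series:
    - {"tx": 0,"ty": 0,"tz": -0.003,"turn": 0}
    - {"tx": 0,"ty": 0,"tz": -0.003,"turn": 0}
    - {"tx": 0,"ty": 0,"tz": 0,"turn": 0}
    - {"tx": 0.0022,"ty": 0.0012,"tz": 0,"turn": 0}
    - {"tx": 0.0022,"ty": 0.0012,"tz": 0,"turn": 0}
    - {"tx": 0,"ty": 0,"tz": 0,"turn": 0}

```text
time_s: 8.45
position: [0.5848, 0.0065, 0.1744]
tcp_rot: [[0.873, 0.487, 0.0], [0.487, -0.873, -0.006], [-0.003, 0.006, -1.0]]
force: [-14.6, -8.5, 45.1]
opening: 0.006
```

Emit:
play_rows:
  series:
    - {"tx": 0.0022,"ty": 0.0012,"tz": 0,"turn": 0}
    - {"tx": 0.0022,"ty": 0.0012,"tz": 0,"turn": 0}
    - {"tx": 0,"ty": 0,"tz": 0,"turn": 0}

```text
time_s: 8.75
position: [0.5886, 0.0086, 0.1745]
tcp_rot: [[0.874, 0.487, 0.001], [0.487, -0.874, -0.006], [-0.002, 0.006, -1.0]]
force: [-13.0, -6.5, 44.5]
opening: 0.005
```

Tangential force of about 15 N at 45 N press matches rolling the blank. Continuing.

Emit:
play_rows:
  series:
    - {"tx": 0.0022,"ty": 0.0012,"tz": 0,"turn": 0}
    - {"tx": 0.0022,"ty": 0.0012,"tz": 0,"turn": 0}
    - {"tx": 0.0022,"ty": 0.0012,"tz": 0,"turn": 0}
    - {"tx": 0,"ty": 0,"tz": 0,"turn": 0}

```text
time_s: 9.15
position: [0.5944, 0.0117, 0.1744]
tcp_rot: [[0.874, 0.486, 0.002], [0.486, -0.874, -0.005], [-0.001, 0.006, -1.0]]
force: [-10.7, -4.9, 41.7]
opening: 0.008
```

Run:
```python
from h import *
cap('wrist','w7.png')
i=cv2.imread('pics/w7.png')[190:280,220:340];i=cv2.convertScaleAbs(i,alpha=1.6,beta=10);cv2.imwrite('pics/w7z.png',cv2.resize(i,(800,600),interpolation=cv2.INTER_CUBIC))
```

```text
(no output)
```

View pics/w7z.png

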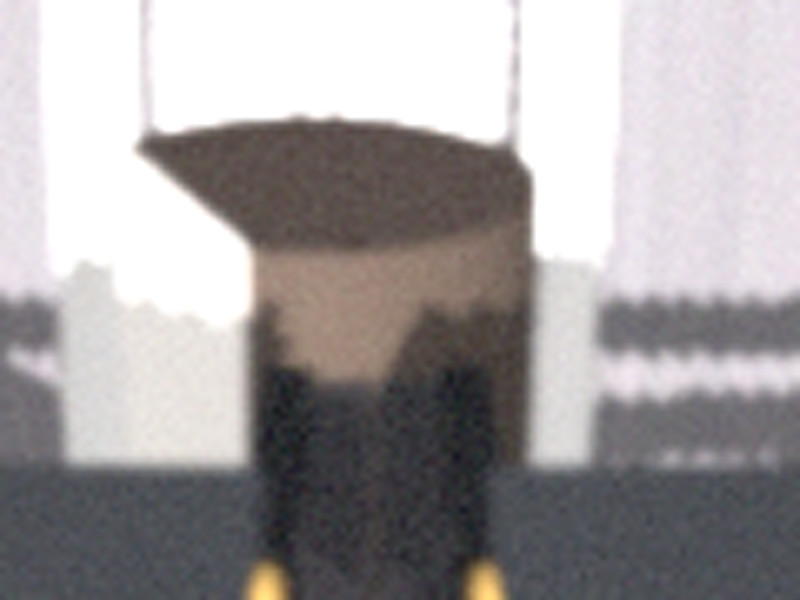

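The bright flat now shows at upper left, its chord running from (135,145) to (250,245), so the blank has rolled about 35°. I'll lift, reset and make a second stroke.

Emit:
play_rows:
  series:
    - {"tx": 0,"ty": 0,"tz": 0.012,"turn": 0}
    - {"tx": -0.007,"ty": -0.004,"tz": 0.003,"turn": 0}
    - {"tx": -0.0075,"ty": -0.004,"tz": 0,"turn": 0}
    - {"tx": 0,"ty": 0,"tz": -0.007,"turn": 0}
    - {"tx": 0,"ty": 0,"tz": -0.005,"turn": 0}
    - {"tx": 0,"ty": 0,"tz": -0.002,"turn": 0}
    - {"tx": 0,"ty": 0,"tz": 0,"turn": 0}

```text
time_s: 9.9
position: [0.5821, 0.0057, 0.1741]
tcp_rot: [[0.874, 0.486, 0.0], [0.486, -0.874, -0.004], [-0.002, 0.004, -1.0]]
force: [-12.5, -5.5, 44.8]
opening: 0.006
```

Emit:
play_rows:
  series:
    - {"tx": 0.0022,"ty": 0.0012,"tz": 0,"turn": 0}
    - {"tx": 0.0022,"ty": 0.0012,"tz": 0,"turn": 0}
    - {"tx": 0.0022,"ty": 0.0012,"tz": 0,"turn": 0}
    - {"tx": 0,"ty": 0,"tz": 0,"turn": 0}

```text
time_s: 10.3
position: [0.5879, 0.0088, 0.174]
tcp_rot: [[0.874, 0.485, 0.002], [0.485, -0.874, -0.004], [0.0, 0.004, -1.0]]
force: [-9.6, -4.1, 40.7]
opening: 0.007
```

Emit:
play_rows:
  series:
    - {"tx": 0.0022,"ty": 0.0012,"tz": 0,"turn": 0}
    - {"tx": 0.0022,"ty": 0.0012,"tz": 0,"turn": 0}
    - {"tx": 0,"ty": 0,"tz": 0,"turn": 0}

```text
time_s: 10.6
position: [0.593, 0.0116, 0.1725]
tcp_rot: [[0.875, 0.485, 0.006], [0.485, -0.875, -0.002], [0.004, 0.004, -1.0]]
force: [-5.1, -0.8, 29.3]
opening: 0.007
```

Run:
```python
from h import *
cap('wrist','w8.png')
i=cv2.imread('pics/w8.png')[190:280,220:340];i=cv2.convertScaleAbs(i,alpha=1.3,beta=10);cv2.imwrite('pics/w8z.png',cv2.resize(i,(800,600),interpolation=cv2.INTER_CUBIC))
```

```text
(no output)
```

View pics/w8z.png

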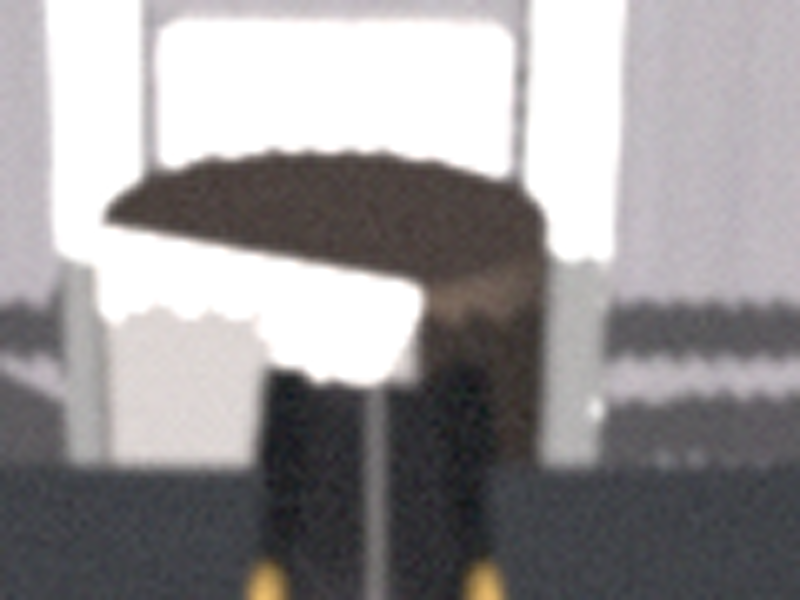

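The flat is coming up: its chord is now nearly level, from (105,225) to (425,285). Pressing down to finish.

Emit:
play_rows:
  series:
    - {"tx": 0,"ty": 0,"tz": -0.002,"turn": 0}
    - {"tx": 0,"ty": 0,"tz": -0.002,"turn": 0}
    - {"tx": 0,"ty": 0,"tz": -0.002,"turn": 0}
    - {"tx": 0,"ty": 0,"tz": 0,"turn": 0}

```text
time_s: 11.05
position: [0.5973, 0.0134, 0.1691]
tcp_rot: [[0.876, 0.483, 0.017], [0.483, -0.876, 0.001], [0.016, 0.007, -1.0]]
force: [2.0, 6.3, 29.6]
opening: 0.007
```

Emit:
play_rows:
  series:
    - {"tx": 0,"ty": 0,"tz": 0.014,"turn": 0}
    - {"tx": -0.005,"ty": -0.003,"tz": 0,"turn": 0}
    - {"tx": 0,"ty": 0,"tz": 0,"turn": 0}

```text
time_s: 11.35
position: [0.5856, 0.0099, 0.173]
tcp_rot: [[0.875, 0.484, -0.004], [0.484, -0.875, 0.0], [-0.003, -0.002, -1.0]]
force: [-0.7, -0.5, -0.1]
opening: 0.004
```

Run:
```python
from h import *
cap('wrist','w9.png')
i=cv2.imread('pics/w9.png')[180:270,220:340];i=cv2.convertScaleAbs(i,alpha=1.1,beta=10);cv2.imwrite('pics/w9z.png',cv2.resize(i,(800,600),interpolation=cv2.INTER_CUBIC))
```

```text
(no output)
```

View pics/w9z.png

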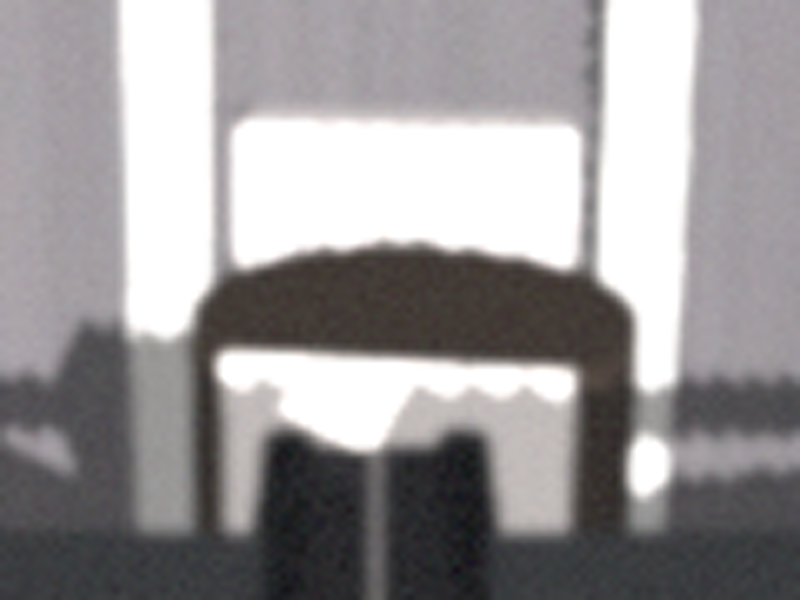

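Nearly level, with the flat spanning x 215–580 in the crop and a slight tilt left. One more centred press should square it.

Emit:
play_rows:
  series:
    - {"tx": 0.0025,"ty": 0.0014,"tz": 0,"turn": 0}
    - {"tx": 0,"ty": 0,"tz": -0.005,"turn": 0}
    - {"tx": 0,"ty": 0,"tz": -0.005,"turn": 0}
    - {"tx": 0,"ty": 0,"tz": -0.003,"turn": 0}
    - {"tx": 0,"ty": 0,"tz": 0,"turn": 0}

```text
time_s: 11.9
position: [0.5901, 0.0115, 0.1681]
tcp_rot: [[0.875, 0.484, 0.003], [0.484, -0.875, 0.0], [0.003, 0.001, -1.0]]
force: [-6.4, 1.1, 24.9]
opening: 0.008
```

Emit:
play_rows:
  series:
    - {"tx": 0,"ty": 0,"tz": -0.003,"turn": 0}
    - {"tx": 0,"ty": 0,"tz": -0.003,"turn": 0}
    - {"tx": 0,"ty": 0,"tz": 0,"turn": 0}

```text
time_s: 12.2
position: [0.5906, 0.0118, 0.1677]
tcp_rot: [[0.875, 0.485, 0.005], [0.485, -0.875, -0.0], [0.005, 0.003, -1.0]]
force: [-12.8, 3.2, 49.9]
opening: 0.005
```

Emit:
play_rows:
  series:
    - {"tx": 0,"ty": 0,"tz": 0.03,"turn": 0}
    - {"tx": 0.013,"ty": -0.025,"tz": 0.03,"turn": 0}
    - {"tx": 0.013,"ty": -0.025,"tz": 0.03,"turn": 0}
    - {"tx": 0,"ty": 0,"tz": 0,"turn": 0}
    - {"tx": 0,"ty": 0,"tz": 0,"turn": 0}

```text
time_s: 12.7
position: [0.6097, -0.0289, 0.2308]
tcp_rot: [[0.875, 0.483, -0.001], [0.483, -0.875, 0.001], [-0.001, -0.001, -1.0]]
force: [-0.4, 0.1, -0.4]
opening: 0.006
```

Run:
```python
from h import *
np.set_printoptions(precision=4,suppress=True)
s=bot.read_state();print(s['position'])
p=cap('wrist','w10.png');print(np.array(p['extrinsics']))
i=cv2.imread('pics/w10.png')[100:250,190:390];i=cv2.convertScaleAbs(i,alpha=.9,beta=0);cv2.imwrite('pics/w10z.png',cv2.resize(i,(800,600),interpolation=cv2.INTER_CUBIC))
```

```text
[ 0.6097 -0.0289  0.2308]
[[ 0.8754  0.4629  0.1392  0.5727]
 [ 0.4834 -0.8383 -0.2521  0.0409]
 [ 0.      0.288  -0.9576  0.3234]
 [ 0.      0.      0.      1.    ]]
```

View pics/w10z.png

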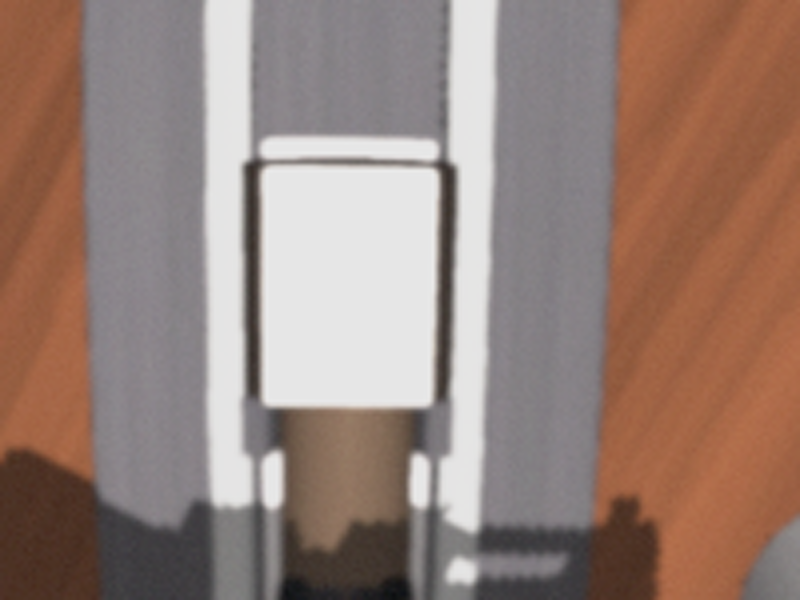

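The flat now looks level: the bright face is symmetric between equal dark margins (245–260 and 437–452). The press also bottomed at TCP z 0.1677, i.e. flat height 98 mm. Moving behind the push plate.

Emit:
play_rows:
  series:
    - {"tx": 0.022,"ty": -0.04,"tz": 0,"turn": 0}
    - {"tx": 0.022,"ty": -0.04,"tz": 0,"turn": 0}
    - {"tx": 0.022,"ty": -0.04,"tz": 0,"turn": 0}
    - {"tx": 0.022,"ty": -0.04,"tz": 0,"turn": 0}
    - {"tx": 0,"ty": 0,"tz": 0,"turn": 0}
    - {"tx": 0,"ty": 0,"tz": 0,"turn": 0}

```text
time_s: 13.35
position: [0.6793, -0.1562, 0.2287]
tcp_rot: [[0.875, 0.484, -0.005], [0.484, -0.875, 0.003], [-0.003, -0.005, -1.0]]
force: [-0.8, 0.5, -0.5]
opening: 0.003
```

Run:
```python
from h import *
p=cap('wrist','w11.png');cap('scene','s11.png')
i=cv2.imread('pics/s11.png')[120:300,190:430];cv2.imwrite('pics/s11z.png',cv2.resize(i,(800,600),interpolation=cv2.INTER_CUBIC))
```

```text
(no output)
```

View pics/w11.png

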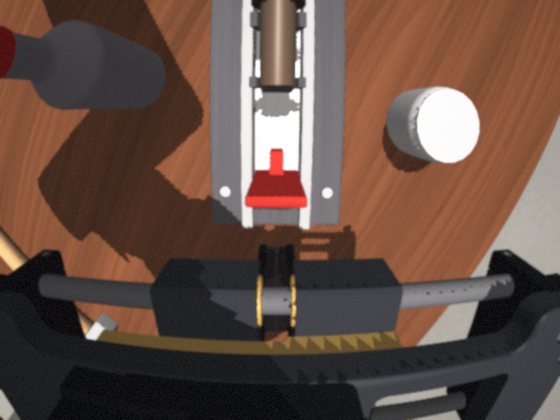

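View pics/s11z.png

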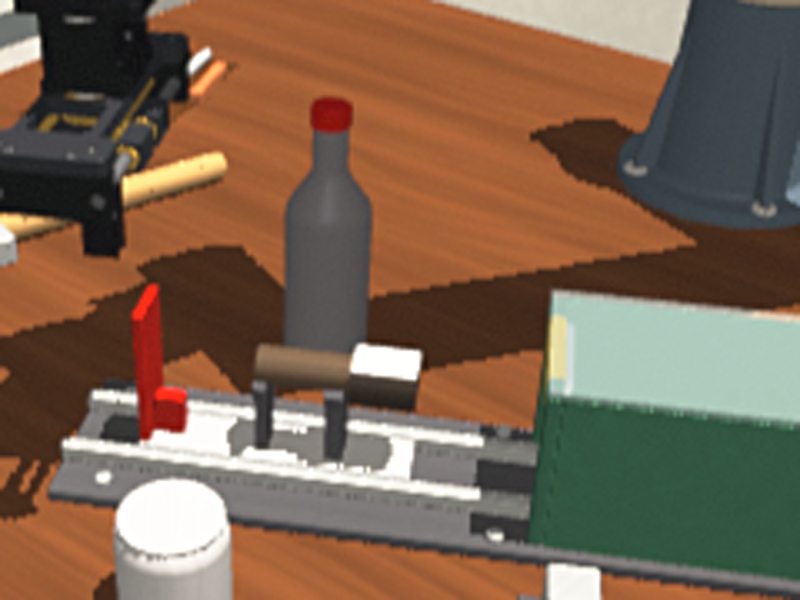

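The scene view shows the white flat on top at (385,360), and the closed fingers are centred behind the red plate. Descending and closing in.

Emit:
play_rows:
  series:
    - {"tx": 0,"ty": 0,"tz": -0.035,"turn": 0}
    - {"tx": 0,"ty": 0,"tz": -0.035,"turn": 0}
    - {"tx": 0,"ty": 0,"tz": -0.007,"turn": 0}
    - {"tx": -0.006,"ty": 0.011,"tz": 0,"turn": 0}
    - {"tx": -0.003,"ty": 0.0055,"tz": 0,"turn": 0}
    - {"tx": -0.003,"ty": 0.0055,"tz": 0,"turn": 0}
    - {"tx": 0,"ty": 0,"tz": 0,"turn": 0}

```text
time_s: 14.15
position: [0.6709, -0.1382, 0.1713]
tcp_rot: [[0.875, 0.485, 0.001], [0.485, -0.875, 0.0], [0.001, 0.0, -1.0]]
force: [0.2, -0.7, 1.0]
opening: 0.002
```

Emit:
play_rows:
  series:
    - {"tx": -0.006,"ty": 0.011,"tz": -0.004,"turn": 0}
    - {"tx": -0.006,"ty": 0.011,"tz": 0,"turn": 0}
    - {"tx": -0.006,"ty": 0.011,"tz": 0,"turn": 0}
    - {"tx": -0.006,"ty": 0.011,"tz": 0,"turn": 0}
    - {"tx": -0.006,"ty": 0.011,"tz": 0,"turn": 0}
    - {"tx": -0.006,"ty": 0.011,"tz": 0,"turn": 0}
    - {"tx": -0.006,"ty": 0.011,"tz": 0,"turn": 0}
    - {"tx": 0,"ty": 0,"tz": 0,"turn": 0}

```text
time_s: 14.95
position: [0.6351, -0.0755, 0.166]
tcp_rot: [[0.874, 0.486, -0.005], [0.486, -0.874, 0.002], [-0.003, -0.004, -1.0]]
force: [-0.4, 0.9, 0.0]
opening: 0.005
```

Run:
```python
from h import *
s=bot.read_state();print(s['force'])
p=cap('wrist','w12.png')
```

```text
[-0.41074634  0.85706785  0.01460157]
```

View pics/w12.png

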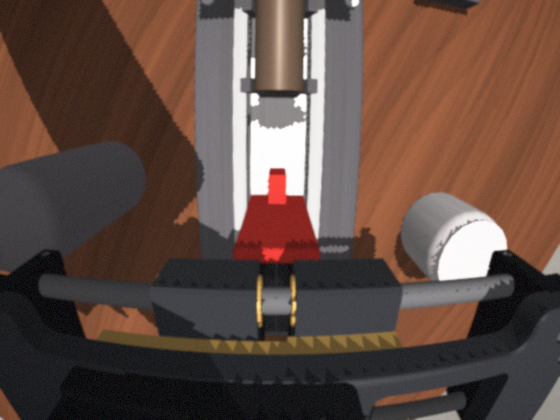

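Fingers are bearing centred on the red plate (plate at (277,230)). The bottle and tin are clear. Pushing into the portal.

Emit:
play_rows:
  series:
    - {"tx": -0.006,"ty": 0.011,"tz": 0,"turn": 0}
    - {"tx": -0.006,"ty": 0.011,"tz": 0,"turn": 0}
    - {"tx": -0.006,"ty": 0.011,"tz": 0,"turn": 0}
    - {"tx": -0.006,"ty": 0.011,"tz": 0,"turn": 0}
    - {"tx": 0,"ty": 0,"tz": 0,"turn": 0}

```text
time_s: 15.5
position: [0.6168, -0.0411, 0.1662]
tcp_rot: [[0.875, 0.485, -0.002], [0.485, -0.875, 0.001], [-0.002, -0.002, -1.0]]
force: [0.3, -0.5, 0.4]
opening: 0.006
```

Emit:
play_rows:
  series:
    - {"tx": -0.006,"ty": 0.011,"tz": 0,"turn": 0}
    - {"tx": -0.006,"ty": 0.011,"tz": 0,"turn": 0}
    - {"tx": -0.006,"ty": 0.011,"tz": 0,"turn": 0}
    - {"tx": -0.006,"ty": 0.011,"tz": 0,"turn": 0}
    - {"tx": -0.006,"ty": 0.011,"tz": 0,"turn": 0}
    - {"tx": 0,"ty": 0,"tz": 0,"turn": 0}

```text
time_s: 16.1
position: [0.5924, 0.0037, 0.1665]
tcp_rot: [[0.874, 0.485, -0.003], [0.485, -0.874, 0.002], [-0.002, -0.003, -1.0]]
force: [-0.3, 0.3, 0.0]
opening: 0.002
```

Run:
```python
from h import *
s=bot.read_state();print(s['position'],s['force'])
p=cap('wrist','w13.png');cap('scene','s13.png')
i=cv2.imread('pics/s13.png')[120:300,210:450];cv2.imwrite('pics/s13z.png',cv2.resize(i,(800,600),interpolation=cv2.INTER_CUBIC))
```

```text
[0.59237331 0.00366707 0.166534  ] [-0.26125408  0.27890258  0.01778864]
```

View pics/w13.png

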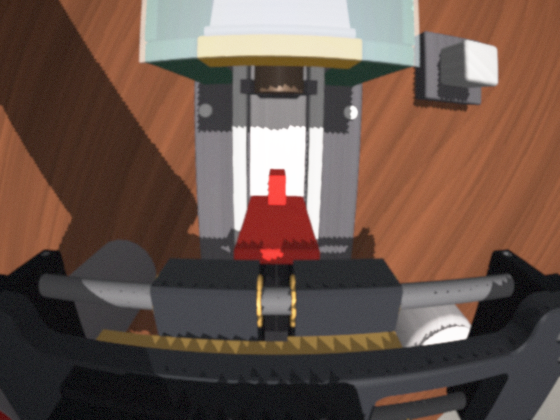

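View pics/s13z.png

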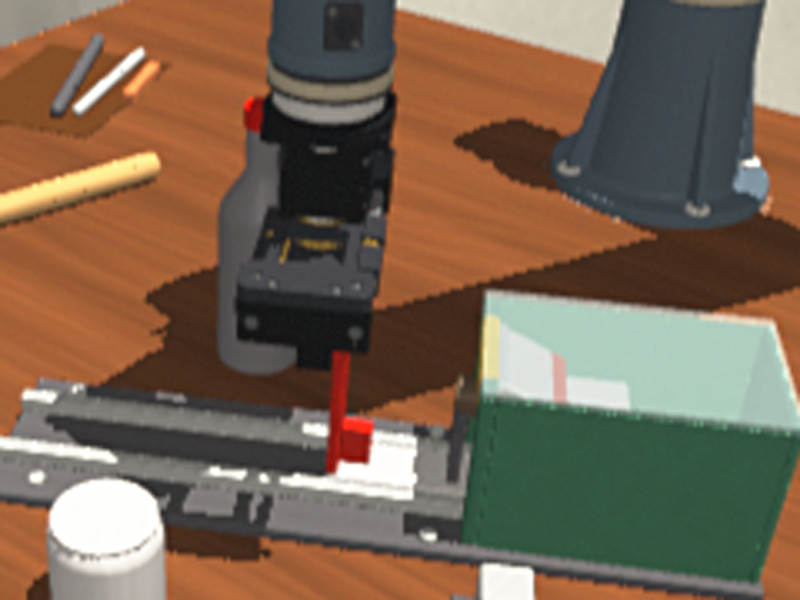

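The blank is under the yellow bar and the flap is visible swung up inside. Contact force is near zero. Continuing to the stop.

Emit:
play_rows:
  series:
    - {"tx": -0.006,"ty": 0.011,"tz": 0,"turn": 0}
    - {"tx": -0.006,"ty": 0.011,"tz": 0,"turn": 0}
    - {"tx": -0.006,"ty": 0.011,"tz": 0,"turn": 0}
    - {"tx": -0.006,"ty": 0.011,"tz": 0,"turn": 0}
    - {"tx": -0.006,"ty": 0.011,"tz": 0,"turn": 0}
    - {"tx": -0.006,"ty": 0.011,"tz": 0,"turn": 0}
    - {"tx": -0.006,"ty": 0.011,"tz": 0,"turn": 0}
    - {"tx": 0,"ty": 0,"tz": 0,"turn": 0}

```text
time_s: 17.0
position: [0.5578, 0.065, 0.1662]
tcp_rot: [[0.874, 0.486, -0.006], [0.486, -0.874, 0.001], [-0.004, -0.004, -1.0]]
force: [0.1, -0.6, -1.0]
opening: 0.004
```

Emit:
play_rows:
  series:
    - {"tx": -0.0018,"ty": 0.0033,"tz": 0,"turn": 0}
    - {"tx": -0.0018,"ty": 0.0033,"tz": 0,"turn": 0}
    - {"tx": -0.0018,"ty": 0.0033,"tz": 0,"turn": 0}
    - {"tx": 0,"ty": 0,"tz": 0,"turn": 0}

```text
time_s: 17.4
position: [0.5555, 0.0713, 0.1664]
tcp_rot: [[0.875, 0.484, -0.002], [0.484, -0.875, 0.001], [-0.001, -0.001, -1.0]]
force: [-0.2, 0.1, 0.4]
opening: 0.005
```

Emit:
play_rows:
  series:
    - {"tx": -0.0012,"ty": 0.0022,"tz": 0,"turn": 0}
    - {"tx": -0.0012,"ty": 0.0022,"tz": 0,"turn": 0}
    - {"tx": 0,"ty": 0,"tz": 0,"turn": 0}

```text
time_s: 17.7
position: [0.5551, 0.0729, 0.1666]
tcp_rot: [[0.874, 0.485, 0.002], [0.485, -0.874, -0.003], [-0.0, 0.004, -1.0]]
force: [1.4, -7.1, -2.5]
opening: 0.004
```

Emit:
play_rows:
  series:
    - {"tx": -0.0012,"ty": 0.0022,"tz": 0,"turn": 0}
    - {"tx": -0.0012,"ty": 0.0022,"tz": 0,"turn": 0}
    - {"tx": 0,"ty": 0,"tz": 0,"turn": 0}

```text
time_s: 18.0
position: [0.5549, 0.0734, 0.1667]
tcp_rot: [[0.873, 0.487, 0.005], [0.487, -0.873, -0.009], [0.0, 0.01, -1.0]]
force: [3.1, -17.5, -4.8]
opening: 0.003
```

Hit the stop, with force rising to 17 N and no further motion. Backing off and checking.

Emit:
play_rows:
  series:
    - {"tx": 0.006,"ty": -0.011,"tz": 0,"turn": 0}
    - {"tx": 0.012,"ty": -0.022,"tz": 0,"turn": 0}
    - {"tx": 0.012,"ty": -0.022,"tz": 0,"turn": 0}
    - {"tx": 0.018,"ty": -0.033,"tz": 0.04,"turn": 0}
    - {"tx": 0,"ty": 0,"tz": 0.04,"turn": 0}
    - {"tx": 0,"ty": 0,"tz": 0.04,"turn": 0}
    - {"tx": 0,"ty": 0,"tz": 0,"turn": 0}
    - {"tx": 0,"ty": 0,"tz": 0,"turn": 0}

```text
time_s: 18.8
position: [0.5911, 0.0074, 0.2634]
tcp_rot: [[0.875, 0.484, 0.002], [0.484, -0.875, 0.0], [0.002, 0.001, -1.0]]
force: [0.2, -0.7, -0.6]
opening: -0.002
```

Run:
```python
from h import *
s=bot.read_state();print(s['time_s'],s['position'],s['force'])
p=cap('wrist','w14.png');cap('scene','s14.png');cap('side','d14.png')
for f,(x,y,w,h) in {'s14':(210,130,240,180),'d14':(170,120,200,150),'w14':(160,20,240,180)}.items():
    i=cv2.imread(f'pics/{f}.png')[y:y+h,x:x+w];cv2.imwrite(f'pics/{f}z.png',cv2.resize(i,(800,600),interpolation=cv2.INTER_CUBIC))
```

```text
18.8 [0.59112377 0.00743908 0.26344139] [ 0.19091504 -0.70795272 -0.60324879]
```

View pics/s14z.png

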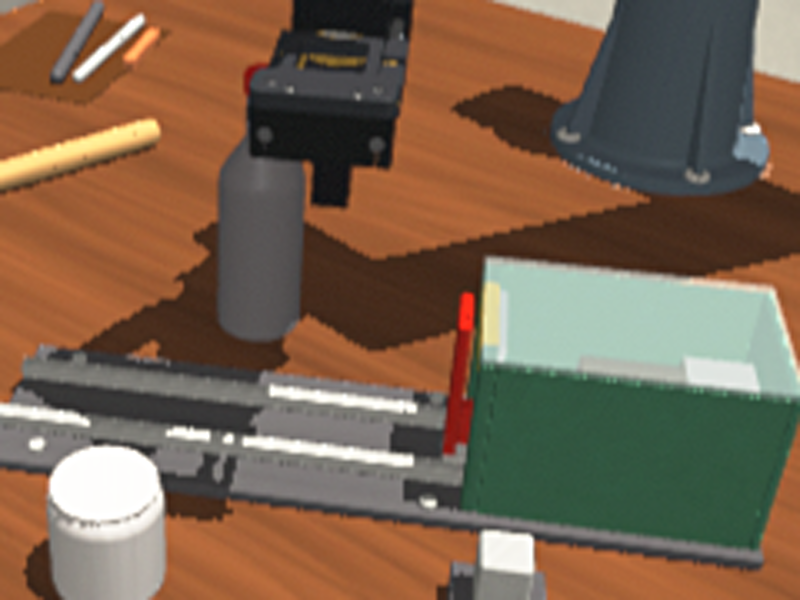

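View pics/d14z.png

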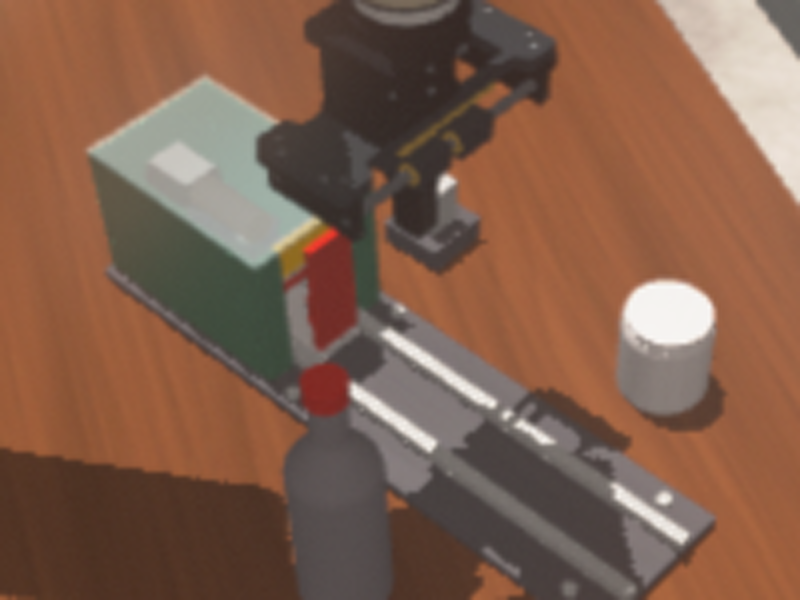

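View pics/w14z.png

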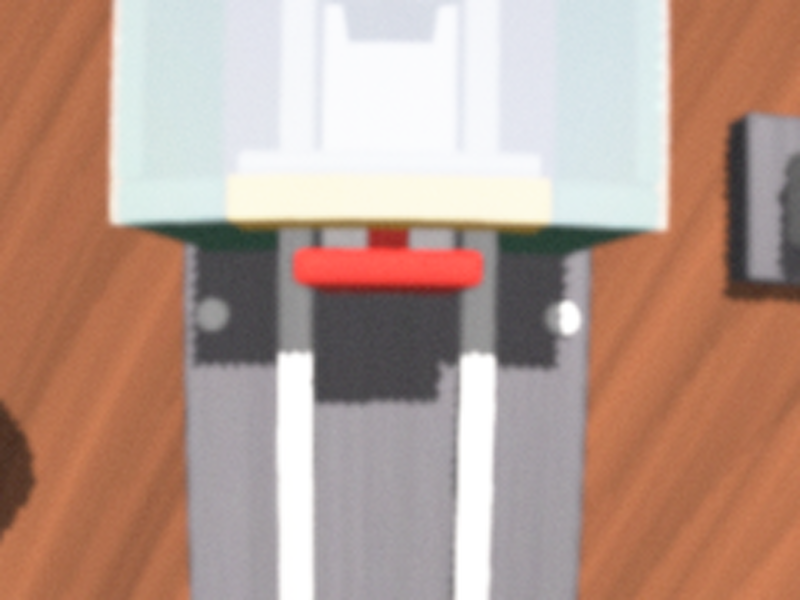

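The plate is 6 mm off the portal. The grey flap hangs vertically behind it, the blank lies flat-up inside, and the loose objects stand. I'll do a quick numeric check of the loose objects, then hand in.

Run:
```python
from h import *
a=cv2.imread('pics/s0.png').astype(int);b=cv2.imread('pics/s14.png').astype(int)
for n,(x,y,w,h) in dict(tin=(220,260,45,55),stake=(340,285,40,45),bottle=(270,190,30,30),hammer=(170,160,95,45)).items():
    A=a[y:y+h,x:x+w].astype(np.float32).mean(2);B=b[y:y+h,x:x+w].astype(np.float32).mean(2)
    print(n,cv2.phaseCorrelate(A,B))
print(bot.hand_in())
```

```text
tin ((0.47557055556727335, 0.038704582531313036), 0.9390357678024858)
stake ((-0.03653912755882516, 0.5183200894363722), 0.9947702029016283)
bottle ((-2.7051526141823032, 1.238802070186452), 0.15206945737202962)
hammer ((0.02023281152041534, 0.4612017000397266), 0.9828716483381059)
the job is handed in; nothing more can be done
None
```

The blank now lies flat-up inside the chamber with the slide fully home, and I handed the job in at about 19 s of the 72 s allowed.

- **Finding the flat:** Closing the jaws on the thick end gave 33.9 mm instead of 40 mm, so the flat was facing sideways. The wrist picture showed it on the +y side, tilted a little down.
- **Turning it up:** The tool cannot tilt, so I rolled the blank instead. I pressed the closed fingertips on top of the thick end at about 45 N and made two sideways strokes. Then I pressed straight down to level the flat. That press stopped at 98 mm above the bench, the right height for flat-up, and the picture showed equal margins on both sides.
- **Pushing home:** I pushed the red plate until it hit the stop, where the force rose to about 17 N with no further movement. Contact force was close to zero as the blank passed under the gauge bar.

**Last checks:**
- The plate stands just in front of the portal, and the flap appears to hang shut behind the blank.
- Comparing the first and last scene pictures, the tin, stake and hammer moved less than about half a pixel.
- The same comparison for the bottle was unreliable (match quality 0.15), because the shadows and background behind it had changed. By eye it stands in the same place, and the arm felt no unexpected contact.
- I could not read the flap and slide joints directly. Those two results rest on the pictures and the contact force.

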